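# Stamp a herb tin in the vee cradle

## Task

Roll the tin along the deck of the stamping cradle into the vee without lifting it, roughly midway along the vee, and let it settle there by itself. Then bring the hold-down clamp (the flat bar with the ball knob) down onto the tin, pull the stamping lever (the round bar with the long grip) all the way down onto the tin and let it return fully up, and finally swing the clamp fully back up, leaving the tin seated in the vee. Leave the jar, the mortar and the carton alone.

Things in the scene. Friction and masses are not known exactly. Their poses are not given: they have to be found in the camera images.
- vee (a point): Where the tin's centre lies once seated: midway along the vee of the bolted-down stamping cradle, 62 mm above the counter. Axes: x level, from feed deck across the vee to the lever posts (the way the tin rolls); y along the vee; z up. The vee is two steel plates at 45 degrees, 160 mm long; the far one, a backstop, rises to 45 mm beyond this point, 3 mm above it.
- deck_lip (a point): Middle of the edge where the flat wooden feed deck meets the vee, on the deck's top (10 mm below and 33 mm before the vee point; same axes). The deck is 180 mm wide along y and runs back (-x) 142 mm to a kerb 6 mm high. A tin's axis lies 30 mm above the deck; once past the lip it drops 20 mm into the vee by itself.
- clamp_hinge (a point): Hinge of the clamp, axis along the vee's y: 75 mm beyond the vee point (x), 48 mm to its -y side, 63 mm above it. Its two posts reach 21 mm either side and 15 mm above it.
- press_hinge (a point): Hinge of the stamping lever, axis along the vee's y: 75 mm beyond the vee point (x), 48 mm to its +y side, 63 mm above it. Posts as for the clamp.
- tin_center (a point): Centre of the round sealed steel tin, 60 mm diameter, 150 mm long, about 0.25 kg, lying on the feed deck. Its y axis is the tin's own axis; x and z turn with it as it rolls. Smooth and slippery (friction about 0.3); it rolls freely.
- clamp_ball (a point): Centre of the black ball knob (28 mm diameter) of the hold-down clamp. A 10 mm stem holds it on the upper side of a flat steel bar (20 mm wide, 8 mm thick), 30 mm off the bar's middle plane and 125 mm along the bar from the hinge, which lies in that plane. A rubber pad under the bar meets the top of the seated tin when the bar is level.
- clamp (a joint): Angle of the clamp, rad: 0 = fully raised (bar 1.13 rad above level, leaning towards the deck), 1.13 = bar level, pad on the seated tin; growing as it swings down towards the deck. A stiff hinge: it stays where it is left and takes about 4 N at the ball to move.
- press_grip (a point): Middle of the black rubber grip (22 mm diameter, 70 mm long, along the lever) of the sprung stamping lever, on the lever's centre line 140 mm from its hinge. With the lever level it is 65 mm on the deck side of the vee point and 63 mm above it. A square stamping die hangs below the lever and meets the tin's top when the lever is level.
- press (a joint): Angle of the stamping lever, rad: 0 = fully up at rest (1.13 rad above level, leaning towards the deck), 1.13 = level, die on the seated tin, its stop; growing as it swings down towards the deck. A spring returns it: about 2 N at the grip at the top, 5 N at the stop.
- jar_mid (a point): Glass jar with a red cap, 72 mm diameter, 110 mm high, standing beside the cradle; point half-way up. Leave alone.
- mortar_mid (a point): White ceramic mortar, 96 mm diameter, 65 mm high, standing beside the cradle; point half-way up. Leave alone.
- carton_mid (a point): Cardboard carton 100 x 60 x 80 mm (x, y, z), standing beside the cradle; point half-way up. Leave alone.
Things that resemble listed ones, but are neither listed nor needed, are in the scene too. Of the things shaped like the part that bears tin_center, the bare steel one is meant.

How it is judged:
On the way, in this order (a step that is already met when the one before it is completed fails the run):
1. the tin lies seated in the vee, at rest and untouched, with the clamp still up (x of tin_center in the frame of vee between -0.004 and 0.004 m and z of tin_center in the frame of vee between -0.004 and 0.004 m and y of tin_center in the frame of vee between -0.022 and 0.022 m and angle between the y axis of tin_center and the y axis of vee, either way round below 0.06 rad and contact force between each of the arm, the fingers and tin below 0.3 N and value of joint clamp below 0.6 rad and linear speed of tin below 0.02 m/s), for 0.3 s.
2. the clamp is down on the seated tin (x of tin_center in the frame of vee between -0.004 and 0.004 m and z of tin_center in the frame of vee between -0.004 and 0.004 m and y of tin_center in the frame of vee between -0.022 and 0.022 m and angle between the y axis of tin_center and the y axis of vee, either way round below 0.06 rad and value of joint clamp above 1.09 rad), for 0.2 s.
3. the stamping lever is down at its stop on the clamped tin (x of tin_center in the frame of vee between -0.004 and 0.004 m and z of tin_center in the frame of vee between -0.004 and 0.004 m and y of tin_center in the frame of vee between -0.022 and 0.022 m and angle between the y axis of tin_center and the y axis of vee, either way round below 0.06 rad and value of joint clamp above 1.08 rad and value of joint press above 1.09 rad), for 0.1 s.
4. the stamping lever is back up, the tin still clamped (x of tin_center in the frame of vee between -0.004 and 0.004 m and z of tin_center in the frame of vee between -0.004 and 0.004 m and y of tin_center in the frame of vee between -0.022 and 0.022 m and angle between the y axis of tin_center and the y axis of vee, either way round below 0.06 rad and value of joint clamp above 1.08 rad and value of joint press below 0.1 rad), for 0.2 s.
At the end, for the whole second after the job is handed in: The tin lies at rest in the vee: axis within 4 mm of the vee point in x and z, within 22 mm along the vee, within 0.06 rad of the vee's direction; the clamp is raised (below 0.3 rad) and the stamping lever is up (below 0.1 rad) (x of tin_center in the frame of vee between -0.004 and 0.004 m and z of tin_center in the frame of vee between -0.004 and 0.004 m and y of tin_center in the frame of vee between -0.022 and 0.022 m and angle between the y axis of tin_center and the y axis of vee, either way round below 0.06 rad and value of joint clamp below 0.3 rad and value of joint press below 0.1 rad and linear speed of tin below 0.02 m/s); the robot touches nothing.
It fails at once if the tin is lifted off the cradle (axis more than 20 mm above its height when lying on the deck) (height (world z) of tin_center above 0.102 m).
It fails at once if the jar is disturbed (moved over 25 mm) (distance of jar_mid from where it was at the start of the episode above 0.025 m).
It fails at once if the mortar is disturbed (moved over 25 mm) (distance of mortar_mid from where it was at the start of the episode above 0.025 m).
It fails at once if the carton is disturbed (moved over 25 mm) (distance of carton_mid from where it was at the start of the episode above 0.025 m).
It also fails if it takes over 72 s, if anything falls off the work surface, if the arm or the gripper's body presses on something with over 40 N, if the wrist force passes 120 N, or if a joint passes its speed limit or range.

## Robot

A 6-joint arm with a two-finger parallel gripper is mounted at the origin on the work surface. World frame = base frame: x ahead of the robot, y to its left, z up, the work surface at z = 0. Lengths are in m, angles in rad, forces in N, time in s.
With the tool pointing down it reaches from about 0.35 to 0.775 m from the base axis. Payload 7.3 kg.
Tool frame: the origin (TCP) lies on the centre line of the jaws, within the pads' length; the fingertips stand 17 mm ahead of it and the grasp point (between the pads) lies 2 mm behind it; y points along the fingers, x is the direction in which the jaws open and shut, and the axes are right-handed (so a half turn about y gives the same grasp; the last joint's range is limited). The gripper opens to 92 mm and grips with 3 to 60 N. Pads are 19 mm wide; open, the fingers measure 130 mm over their backs; the gripper's body (75 mm by 190 mm) begins 47 mm behind the grasp point.
Start: joints at [1.01, 0.342, 1.524, -0, 1.275, -0.146], TCP at [0.212, 0.481, 0.244] pointing down, gripper open.
Joint ranges: [-2.53, 2.53], [-0.77, 2.02], [0.04, 2.7], [-1, 4.14], [0.28, 2.66], [-3.11, 3.11]. Speed limits (rad/s): [2.57, 2.57, 3.14, 3.14, 3.14, 3.14].

## Interface

Orientations are given as a rotation vector (axis times angle).
In Python, from plant import r, capture, get_calibration, finish_job, models gives the robot as it stands. The module is installed in compiled form; this text tells all that it offers.
- The arm moves only by the tool servo_tool, never from a script. Its argument "plan" is a list of rows, each an object with "travel": the shift along the world's x, y, z in mm, a list of three; "rot": the turn, a rotation vector about the world's x, y, z in degrees, a list of three; "claw": the opening, from 0 (shut) to 1 (fully open). In form: [{"travel": [x, y, z], "rot": [rx, ry, rz], "claw": claw}, ...]. A call has 1 to 8 rows; each row shifts and turns the pose as measured when the row begins; what a row does not reach is not made up. A row lasts 1/10 s, in which the tool goes at most 50 mm and 8.59 degrees, less where a joint would pass 70% of its speed; a pose out of reach is approached as far as the arm can. A call with a gripper value outside its range is refused whole. The fingers move at their own pace and stop on an object; "grip_force" is the grip in N (left out, the last holds). Time passes only in rows, so rows that do not move let the fingers close. It gives the time, the measured TCP pose, the force and the opening at its end, in the units of the state.
- r.state(): the state, without advancing time (a new reading comes with each control period).
- capture(name): name is "scene" or "top"; returns the picture (400x640x3 uint8, blue, green, red); there is no depth.
- get_calibration(name): a dict with "fx", "fy", "cx", "cy" (pixels), "cam_to_world" (4x4, takes a point from camera to world coordinates). Camera axes: x right, y down, z forward; pixel columns grow to the right and rows downward; lengths in m; the calibration is good to about 2 mm. A picture is of the moment at which its call begins. get_calibration takes no time and is no camera call.
- finish_job(): hands the job in, once; it reports no verdict.
Trained networks look in the newest picture that a camera, given by its name, has taken for a name from the list of things; names that differ only in an ending like _2 or _b are one class to them, and where a whole thing is asked for, a point or a joint stands for the part that bears it (a point fixed in the world has none). Each returns a list of dicts, best first, with "p" (0 to 1); they miss things now and then, are a little off and sometimes report something else, mostly with a low value. They report only what shows in the picture. A call takes as long as a camera call. They do not tell look-alikes from the thing itself.
- models.look_for(label, camera): "pixel" ([column, row] in pixels, amid what is visible of it).
- models.silhouettes(label, camera): "mask" (400x640 bool, what is visible of it) and "pixel" ([column, row] in pixels, amid what is visible of it).
- models.mark_of(label, camera): "pixel" ([column, row] in pixels: a listed point, or the origin of a listed thing).
The state is a dict: "time": time; "q": joint angles; "dq": joint speeds; "joint_efforts": joint torques, N m; "position": TCP position; "eef_rot": TCP orientation; "contact_force": force on the tool from outside, world axes, zero at the start; "wrist_torque": the same for the moment, N m; "finger_gap": finger opening in m.
Only numpy, scipy, OpenCV 4.12 (cv2) and the standard library are available. Lean on these libraries where they do the work, as an engineer would, in place of code of your own. Each camera call takes 0.05 s, during which the arm holds its last target. There are 200 camera calls.

## Working session

There is one attempt and no reset: what is moved stays moved. The work goes in short steps, Python scripts to look and compute and a tool call to move; the robot and the scene stay as the last step left them, time stands still between calls to the robot, and variables do not carry over. Pictures are saved under pics/ and viewed, about 8 in all and at most 12, crops included, and the job is handed in when it is done.

Besides the shell and the picture viewer there is one more tool, called after "Emit:" as name(argument=value, ...) on one line, values as JSON. servo_tool: Moves the arm, as the interface text tells. Its arguments: {"type":"object","properties":{"plan":{"type":"array"},"grip_force":{"type":"number"}},"required":["plan"]}

```bash
mkdir -p pics
python3 - <<'E'
from plant import r,capture,get_calibration,models
import cv2,numpy as np
for c in("scene","top"):
    im=capture(c);cv2.imwrite(f"pics/{c}0.png",im)
    k=get_calibration(c);print(c,k["fx"],k["fy"],k["cx"],k["cy"],np.round(k["cam_to_world"],4).tolist())
    for l in("vee","deck_lip","clamp_hinge","press_hinge","tin_center","clamp_ball","press_grip","jar_mid","mortar_mid","carton_mid"):
        print(l,[(np.round(d["pixel"]).tolist(),round(d["p"],2)) for d in models.mark_of(l,c)[:4]])
s=r.state();print(s)
E
```

```text
scene 402.0070130715984 402.0070130715984 321.3179536221306 201.69824006777557 [[0.6615, 0.5448, -0.5153, 1.0876], [0.7499, -0.4712, 0.4644, -0.411], [0.0102, -0.6936, -0.7203, 0.8804], [0.0, 0.0, 0.0, 1.0]]
vee [([322.0, 258.0], 0.87)]
deck_lip [([309.0, 248.0], 0.55)]
clamp_hinge [([339.0, 200.0], 0.69), ([323.0, 271.0], 0.63)]
press_hinge [([351.0, 253.0], 0.86)]
tin_center [([355.0, 190.0], 0.98), ([202.0, 234.0], 0.7), ([300.0, 230.0], 0.65)]
clamp_ball [([315.0, 229.0], 0.62)]
press_grip [([320.0, 257.0], 0.68), ([235.0, 277.0], 0.47)]
jar_mid [([381.0, 232.0], 0.57)]
mortar_mid [([239.0, 277.0], 0.88), ([265.0, 328.0], 0.34)]
carton_mid [([263.0, 328.0], 0.7), ([314.0, 226.0], 0.26)]
top 393.96758902462483 393.96758902462483 312.603998246909 201.97183035487723 [[0.0169, -0.9835, 0.1801, 0.3962], [-0.9994, -0.0223, -0.0279, 0.0603], [0.0315, -0.1795, -0.9832, 1.1922], [0.0, 0.0, 0.0, 1.0]]
vee [([326.0, 190.0], 0.78)]
deck_lip [([325.0, 205.0], 0.81)]
clamp_hinge [([349.0, 162.0], 0.84)]
press_hinge [([314.0, 159.0], 0.82)]
tin_center [([384.0, 285.0], 0.95), ([241.0, 237.0], 0
[... 182 characters left out ...]
2.0], 0.68)]
carton_mid [([395.0, 174.0], 0.59)]
{'time': 1.1, 'q': array([ 1.01003641e+00,  3.42007033e-01,  1.52411919e+00,  5.52365380e-06,
        1.27537562e+00, -1.46001671e-01]), 'dq': array([ 0.00023481,  0.00102667,  0.00112471, -0.00042979,  0.00057761,
        0.00156249]), 'joint_efforts': array([-5.09647598e-04, -4.31121826e+01, -2.44484961e+01,  7.18066050e-02,
        4.81320976e-02,  5.39101052e-05]), 'position': array([0.21154632, 0.4805105 , 0.24373014]), 'eef_rot': array([-1.37729158, -0.89855092,  0.89841895]), 'contact_force': array([-0.01750484, -1.18283161,  0.32071002]), 'wrist_torque': array([-0.03299488, -0.0186859 , -0.05631225]), 'finger_gap': 0.09233945347943937}
```

Run:
```python
import cv2
a=cv2.imread("pics/scene0.png")[130:370,170:450];b=cv2.imread("pics/top0.png")[110:350,200:440]
cv2.imwrite("pics/v1.png",cv2.resize(a,None,fx=2.5,fy=2.5,interpolation=cv2.INTER_CUBIC))
cv2.imwrite("pics/v2.png",cv2.resize(b,None,fx=2.5,fy=2.5,interpolation=cv2.INTER_CUBIC))
```

```text
(no output)
```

View pics/v1.png

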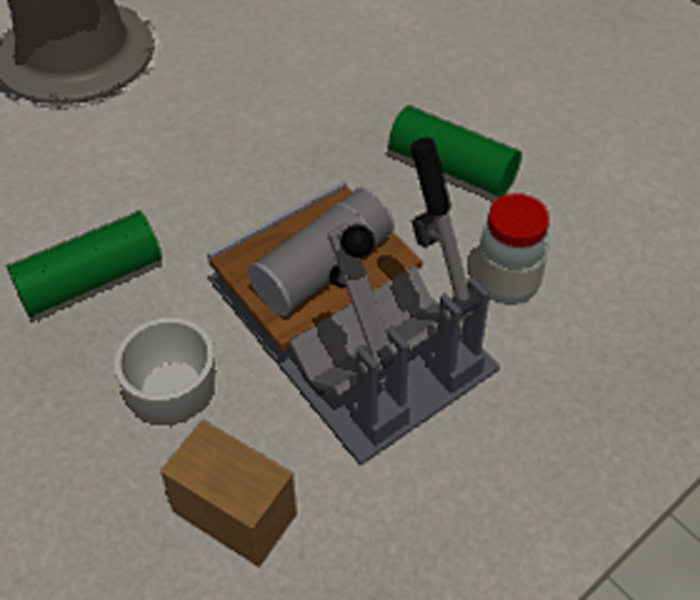

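View pics/v2.png

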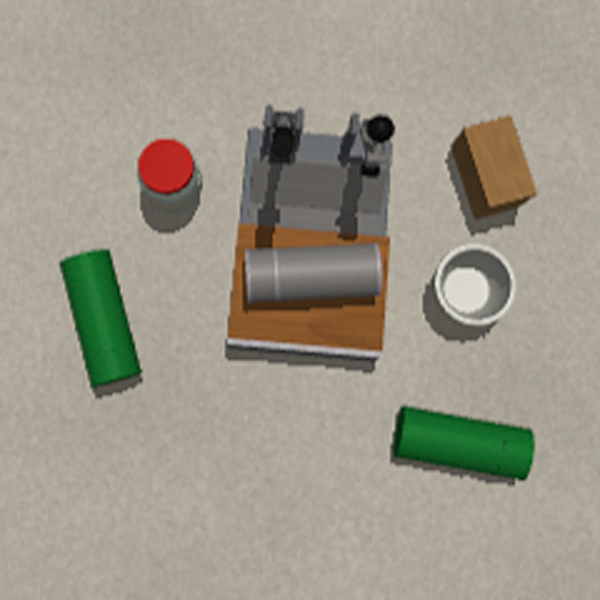

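```bash
cat > h.py <<'E'
import numpy as np
from plant import r,capture,get_calibration,models
from scipy.optimize import least_squares
from scipy.spatial.transform import Rotation as R
K={c:get_calibration(c) for c in("scene","top")}
def proj(c,P):
    k=K[c];T=np.linalg.inv(k["cam_to_world"]);p=T[:3,:3]@np.asarray(P)+T[:3,3]
    return np.array([k["fx"]*p[0]/p[2]+k["cx"],k["fy"]*p[1]/p[2]+k["cy"]])
def ray(c,px,z):
    k=K[c];M=k["cam_to_world"];d=M[:3,:3]@[(px[0]-k["cx"])/k["fx"],(px[1]-k["cy"])/k["fy"],1]
    return M[:3,3]+d*(z-M[2,3])/d[2]
def W(v,p):  # v=(x,y,yaw), cradle point m (vee frame) -> world
    c,s=np.cos(v[2]),np.sin(v[2]);return np.array([v[0]+c*p[0]-s*p[1],v[1]+s*p[0]+c*p[1],.062+p[2]])
def bar(u,v_,side,a): # point u along lever, v_ off it, at joint angle a
    e=1.13-a;return [.075-u*np.cos(e)+v_*np.sin(e),side*.048,.063+u*np.sin(e)+v_*np.cos(e)]
E
python3 - <<'E'
from h import *
import cv2
O=[("top",(326,190),(0,0,0)),("top",(325,205),(-.033,0,-.01)),("top",(349,162),(.075,-.048,.063)),("top",(314,159),(.075,.048,.063)),
("top",(352,161),bar(.125,.03,-1,0)),("top",(313,166),bar(.14,0,1,0)),
("top",(295.2,200),(-.033,.09,-.01)),("top",(355.2,204.8),(-.033,-.09,-.01)),("top",(291.2,246.8),(-.175,.09,-.004)),("top",(352,250.8),(-.175,-.09,-.004)),
("scene",(322,258),(0,0,0)),("scene",(309,248),(-.033,0,-.01)),("scene",(323,271),(.075,-.048,.063)),("scene",(351,253),(.075,.048,.063)),("scene",(315,229),bar(.125,.03,-1,0)),("scene",(340,200),bar(.14,0,1,0))]
f=lambda v:np.concatenate([proj(c,W(v,p))-px for c,px,p in O])
s=least_squares(f,[.5,0,0],loss="soft_l1");v=s.x;print(v);print(np.round(f(v).reshape(-1,2),1).tolist())
np.save("v.npy",v)
im={}
def mask_edges(c):
    capture(c);out=[]
    for d in models.silhouettes("tin_center",c)[:3]:
        if np.hypot(*(np.array(d["pixel"])-([321,218] if c=="top" else [300,230])))<20:
            m=d["mask"].astype(np.uint8);cn=max(cv2.findContours(m,0,2)[0],key=cv2.contourArea);print(c,d["pixel"],m.sum(),cv2.minAreaRect(cn))
            return cv2.boxPoints(cv2.minAreaRect(cn)),m
b,m=mask_edges("top");mask_edges("scene")
# fit tin (x,y,yaw) by rendered hull of cylinder in top view
def hull(t,c):
    a=np.array([-np.sin(t[2]),np.cos(t[2]),0]);n=np.array([np.cos(t[2]),np.sin(t[2]),0]);ce=np.array([t[0],t[1],.082])
    P=np.array([proj(c,ce+s*.075*a+.03*(np.cos(q)*n+np.sin(q)*np.array([0,0,1]))) for s in(-1,1) for q in np.linspace(0,6.28,40)],np.float32)
    return cv2.convexHull(P)
cn=max(cv2.findContours(m,0,1)[0],key=cv2.contourArea).reshape(-1,2).astype(float)
g=lambda t:[cv2.pointPolygonTest(hull(t,"top"),tuple(map(float,p)),True) for p in cn]
p0=ray("top",(321,218),.082)
t=least_squares(g,[p0[0],p0[1],v[2]],loss="soft_l1",diff_step=1e-3).x
d=t[:2]-v[:2];c,s=np.cos(v[2]),np.sin(v[2])
print("tin",t,"in vee",c*d[0]+s*d[1],-s*d[0]+c*d[1],"dyaw",t[2]-v[2], "res",np.std(g(t)))
for n,px,z in(("jar",(267,180),.055),("mortar",(389,222),.033),("carton",(395,174),.04)):print(n,ray("top",px,z))
E
```

```text
[ 0.6387123  -0.01310261 -0.0768573 ]
[[0.9, 0.4], [0.7, -3.0], [-1.4, -0.5], [-0.3, -0.9], [0.8, -3.6], [0.2, 0.5], [0.0, -1.0], [0.8, 0.2], [-1.0, 0.3], [0.7, 2.3], [-3.5, -2.1], [1.8, 1.8], [-1.5, 0.4], [3.3, -2.2], [-0.5, -1.2], [0.7, -1.8]]Traceback (most recent call last):
  File "<stdin>", line 17, in <module>
TypeError: cannot unpack non-iterable NoneType object
```

```bash
cat > tin.py <<'E'
from h import *
import cv2
def hull(t,c,z):
    a=np.array([-np.sin(t[2]),np.cos(t[2]),0]);n=np.array([np.cos(t[2]),np.sin(t[2]),0]);ce=np.array([t[0],t[1],z])
    P=np.array([proj(c,ce+s*.075*a+.03*(np.cos(q)*n+np.sin(q)*np.array([0,0,1]))) for s in(-1,1) for q in np.linspace(0,6.28,40)],np.float32)
    return cv2.convexHull(P)
def tin(z=.082,c="top",guess=None):
    v=np.load("v.npy");capture(c);best=None
    L=models.silhouettes("tin_center",c)
    for d in L:
        m=d["mask"].astype(np.uint8);cc=max(cv2.findContours(m,0,1)[0],key=cv2.contourArea)
        px=cv2.minAreaRect(cc)[0];p=ray(c,px,z);e=p[:2]-v[:2];C,S=np.cos(v[2]),np.sin(v[2]);loc=(C*e[0]+S*e[1],-S*e[0]+C*e[1])
        print(c,"cand",np.round(px),round(d["p"],2),int(m.sum()),np.round(loc,3))
        if abs(loc[0]+.08)<.13 and abs(loc[1])<.06 and best is None: best=(cc.reshape(-1,2).astype(float),p)
    if best is None: return None
    cn,p0=best
    g=lambda t:[cv2.pointPolygonTest(hull(t,c,z),tuple(map(float,p)),True)-.3 for p in cn]
    t=least_squares(g,[p0[0],p0[1],v[2]],loss="soft_l1",diff_step=1e-3).x
    e=t[:2]-v[:2]
    print("tin",np.round(t,4),"in vee",np.round([C*e[0]+S*e[1],-S*e[0]+C*e[1]],4),"dyaw",round(t[2]-v[2],3),"res",np.std(g(t)).round(2))
    return t
E
python3 - <<'E'
from tin import *
tin();tin(c="scene")
for n,px,z in(("jar",(267,180),.055),("mortar",(389,222),.033),("carton",(395,174),.04)):print(n,ray("top",px,z))
E
```

```text
top cand [385. 287.] 0.94 1206 [-0.26  -0.182]
top cand [325. 218.] 0.87 1149 [-0.086 -0.   ]
top cand [240. 236.] 0.6 1089 [-0.159  0.232]
tin [ 0.5534 -0.0052  0.0775] in vee [-0.0857  0.0014] dyaw 0.154 res 0.33
scene cand [299. 230.] 0.85 1144 [-0.086 -0.   ]
scene cand [352. 189.] 0.74 906 [-0.119  0.208]
scene cand [204. 235.] 0.55 1309 [-0.216 -0.203]
tin [ 0.553  -0.0055  0.0613] in vee [-0.086  0.001] dyaw 0.138 res 3.25
jar [0.66743347 0.16388817 0.055     ]
mortar [ 0.55297376 -0.20163731  0.033     ]
carton [ 0.69917968 -0.22103693  0.04      ]
```

Run:
```python
from h import *
s=r.state();v=np.load("v.npy");M=R.from_rotvec(s["eef_rot"]).as_matrix();print(np.round(M,3),np.degrees(v[2]))
c,sn=np.cos(v[2]),np.sin(v[2])
for nm,a in(("jaw along vee y",[-sn,c,0]),("jaw along vee x",[c,sn,0])):
    for sg in(1,-1):
        x=np.array(a)*sg;y=np.array([0,0,-1.]);T=np.c_[x,y,np.cross(x,y)]
        print(nm,sg,np.round(np.degrees(R.from_matrix(T@M.T).as_rotvec()),1))
for x in(-.148,-.12,-.07):print(x,np.round(W(v,[x,0,.02]),4))
```

```text
[[ 0.403  0.    -0.915]
 [ 0.915  0.     0.403]
 [ 0.    -1.     0.   ]] -4.4035986438615184
jaw along vee y 1 [-0.  -0.  19.4]
jaw along vee y -1 [  -0.     0.  -160.6]
jaw along vee x 1 [ -0.    0.  -70.6]
jaw along vee x -1 [ -0.   -0.  109.4]
-0.148 [ 0.4911 -0.0017  0.082 ]
-0.12 [ 0.5191 -0.0039  0.082 ]
-0.07 [ 0.5689 -0.0077  0.082 ]
```

Emit:
servo_tool(plan=[{"travel": [23,-40,0],"rot": [0,0,3],"claw": 1},{"travel": [23,-40,0],"rot": [0,0,3],"claw": 1},{"travel": [23,-40,0],"rot": [0,0,3],"claw": 1},{"travel": [23,-40,0],"rot": [0,0,3],"claw": 1},{"travel": [23,-40,0],"rot": [0,0,3],"claw": 1},{"travel": [23,-40,0],"rot": [0,0,3],"claw": 1},{"travel": [23,-40,0],"rot": [0,0,1.4],"claw": 1},{"travel": [23,-40,0],"rot": [0,0,0],"claw": 1}])

```text
time: 2.2
position: [0.3976, 0.1531, 0.2443]
eef_rot: [-1.232, -1.176, 1.168]
contact_force: [1.2, 0.6, 0.3]
finger_gap: 0.0915
```

Emit:
servo_tool(plan=[{"travel": [23,-40,-10],"rot": [0,0,0],"claw": 1},{"travel": [23,-40,-10],"rot": [0,0,0],"claw": 1},{"travel": [23,-40,-10],"rot": [0,0,0],"claw": 1},{"travel": [23,-33,-10],"rot": [0,0,0],"claw": 1},{"travel": [0,0,0],"rot": [0,0,0],"claw": 1}])

```text
time: 2.7
position: [0.4952, -0.0118, 0.2041]
eef_rot: [-1.24, -1.176, 1.161]
contact_force: [-1.0, 0.7, -0.5]
finger_gap: 0.0921
```

```bash
cat > st.py <<'E'
from h import *
v=np.load("v.npy")
def st():
    s=r.state();M=R.from_rotvec(s["eef_rot"]).as_matrix();d=s["position"]-[v[0],v[1],.062];c,sn=np.cos(v[2]),np.sin(v[2])
    print("t",round(s["time"],2),"vee mm",np.round([1e3*(c*d[0]+sn*d[1]),1e3*(-sn*d[0]+c*d[1])],1),"z",round(s["position"][2]*1e3,1),"yaw-rel deg",round(np.degrees(np.arctan2(M[1,0],M[0,0])-v[2]),2),"tilt",np.round(M[:,1],3),"F",np.round(s["contact_force"],1),"gap",round(s["finger_gap"],4))
    return s
if __name__=="__main__":st()
E
python3 st.py
```

```text
t 2.7 vee mm [-143.2   -9.7] z 204.1 yaw-rel deg 91.18 tilt [ 0.01   0.003 -1.   ] F [-1.   0.7 -0.5] gap 0.0921
```

Emit:
servo_tool(plan=[{"travel": [-4,10,-30],"rot": [0,0.6,-1.2],"claw": 1},{"travel": [0,0,-30],"rot": [0,0,0],"claw": 1},{"travel": [0,0,-30],"rot": [0,0,0],"claw": 1},{"travel": [0,0,-20],"rot": [0,0,0],"claw": 1},{"travel": [0,0,-10],"rot": [0,0,0],"claw": 1},{"travel": [0,0,0],"rot": [0,0,0],"claw": 1}])

```text
time: 3.3
position: [0.4907, -0.0, 0.082]
eef_rot: [-1.245, -1.152, 1.146]
contact_force: [-0.3, 0.3, -0.0]
finger_gap: 0.0917
```

```bash
python3 st.py
python3 - <<'E'
from tin import *
t=tin(); tin(c="scene")
im=capture("scene");cv2.imwrite("pics/v3.png",cv2.resize(im[130:330,200:420],None,fx=3,fy=3,interpolation=2))
E
```

```text
t 3.3 vee mm [-148.6    1.7] z 82.0 yaw-rel deg 89.78 tilt [ 0.002  0.004 -1.   ] F [-0.3  0.3 -0. ] gap 0.0917
top cand [387. 287.] 0.91 1063 [-0.26  -0.189]
top cand [239. 236.] 0.86 1132 [-0.159  0.234]
scene cand [298. 229.] 0.97 1085 [-0.087 -0.   ]
scene cand [204. 235.] 0.74 1330 [-0.215 -0.203]
scene cand [351. 190.] 0.63 910 [-0.118  0.205]
scene cand [319. 253.] 0.35 6663 [ 0.006 -0.002]
scene cand [344. 221.] 0.3 712 [-0.041  0.113]
tin [ 0.5521 -0.0052  0.0691] in vee [-0.087   0.0012] dyaw 0.146 res 3.15
```

View pics/v3.png

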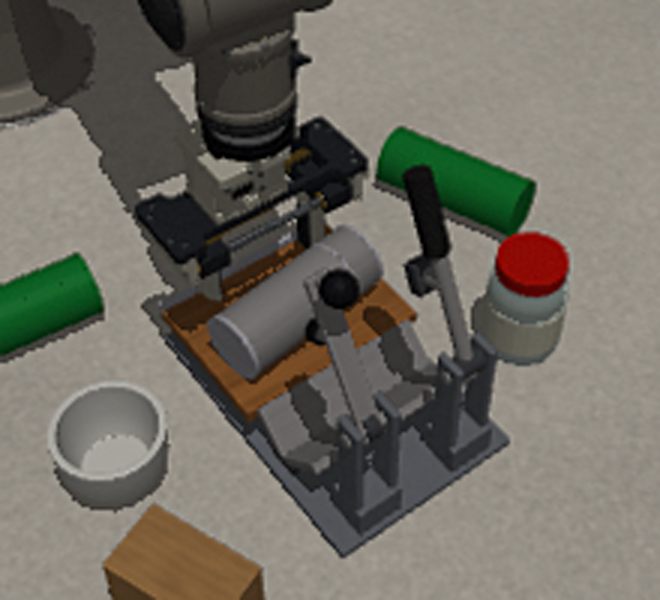

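Emit:
servo_tool(plan=[{"travel": [5,-0.4,0],"rot": [0,0,0],"claw": 1},{"travel": [3,-0.2,0],"rot": [0,0,0],"claw": 1},{"travel": [2,-0.2,0],"rot": [0,0,0],"claw": 1},{"travel": [2,-0.2,0],"rot": [0,0,0],"claw": 1},{"travel": [2,-0.2,0],"rot": [0,0,0],"claw": 1},{"travel": [2,-0.2,0],"rot": [0,0,0],"claw": 1},{"travel": [2,-0.2,0],"rot": [0,0,0],"claw": 1},{"travel": [2,-0.2,0],"rot": [0,0,0],"claw": 1}])

```text
time: 4.35
position: [0.5152, -0.003, 0.0861]
eef_rot: [-1.252, -1.158, 1.142]
contact_force: [-0.0, 1.1, -0.2]
finger_gap: 0.0919
```

Emit:
servo_tool(plan=[{"travel": [2,-0.2,0],"rot": [0,0,0],"claw": 1},{"travel": [2,-0.2,0],"rot": [0,0,0],"claw": 1},{"travel": [2,-0.2,0],"rot": [0,0,0],"claw": 1},{"travel": [2,-0.2,0],"rot": [0,0,0],"claw": 1},{"travel": [2,-0.2,0],"rot": [0,0,0],"claw": 1},{"travel": [2,-0.2,0],"rot": [0,0,0],"claw": 1}])

```text
time: 4.95
position: [0.5282, -0.0042, 0.0859]
eef_rot: [-1.252, -1.157, 1.142]
contact_force: [-0.2, -0.3, -0.6]
finger_gap: 0.0918
```

```bash
python3 st.py
python3 - <<'E'
from tin import *
t=tin(); tin(c="scene")
E
```

```text
t 4.95 vee mm [-110.9    0.4] z 85.9 yaw-rel deg 89.74 tilt [ 0.01   0.002 -1.   ] F [-0.2 -0.3 -0.6] gap 0.0918
top cand [386. 286.] 0.85 1102 [-0.259 -0.187]
top cand [239. 236.] 0.72 1072 [-0.159  0.234]
top cand [349. 167.] 0.28 283 [ 0.071 -0.057]
scene cand [204. 235.] 0.94 1226 [-0.215 -0.204]
scene cand [294. 245.] 0.7 946 [-0.051 -0.038]
scene cand [352. 189.] 0.57 837 [-0.119  0.206]
tin [ 0.5861 -0.0036 -0.0205] in vee [-0.0532  0.0054] dyaw 0.056 res 3.22
```

Run:
```python
from h import *
import cv2
im=capture("scene");cv2.imwrite("pics/v4.png",cv2.resize(im[180:300,250:390],None,fx=4,fy=4,interpolation=2))
```

```text
(no output)
```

View pics/v4.png

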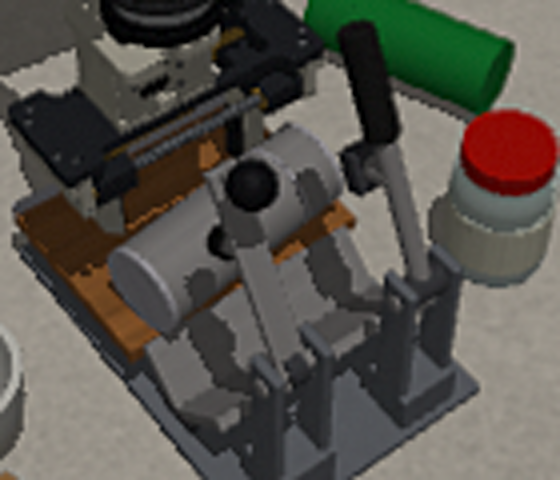

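Emit:
servo_tool(plan=[{"travel": [2,-0.2,-1],"rot": [0,0.3,0],"claw": 1},{"travel": [2,-0.2,-1],"rot": [0,0.2,0],"claw": 1},{"travel": [2,-0.2,-1],"rot": [0,0,0],"claw": 1},{"travel": [2,-0.2,0],"rot": [0,0,0],"claw": 1},{"travel": [2,-0.2,0],"rot": [0,0,0],"claw": 1},{"travel": [2,-0.2,0],"rot": [0,0,0],"claw": 1},{"travel": [2,-0.2,0],"rot": [0,0,0],"claw": 1},{"travel": [2,-0.2,0],"rot": [0,0,0],"claw": 1}])

```text
time: 6.0
position: [0.545, -0.0059, 0.0825]
eef_rot: [-1.245, -1.15, 1.148]
contact_force: [-0.3, 0.1, 0.1]
finger_gap: 0.0916
```

```bash
python3 st.py
python3 - <<'E'
from tin import *
tin(c="scene")
E
```

```text
t 6.0 vee mm [-94.  -0.] z 82.5 yaw-rel deg 89.74 tilt [-0.     0.002 -1.   ] F [-0.3  0.1  0.1] gap 0.0916
scene cand [297. 249.] 0.96 1134 [-0.036 -0.04 ]
scene cand [204. 235.] 0.71 1340 [-0.216 -0.203]
scene cand [351. 190.] 0.63 931 [-0.118  0.204]
tin [ 0.5963 -0.0031  0.0571] in vee [-0.043   0.0068] dyaw 0.134 res 3.22
```

Emit:
servo_tool(plan=[{"travel": [2,-0.2,0],"rot": [0,0,0],"claw": 1},{"travel": [2,-0.2,0],"rot": [0,0,0],"claw": 1},{"travel": [2,-0.2,0],"rot": [0,0,0],"claw": 1},{"travel": [2,-0.2,0],"rot": [0,0,0],"claw": 1},{"travel": [2,-0.2,0],"rot": [0,0,0],"claw": 1},{"travel": [2,-0.2,0],"rot": [0,0,0],"claw": 1},{"travel": [2,-0.2,0],"rot": [0,0,0],"claw": 1},{"travel": [2,-0.2,0],"rot": [0,0,0],"claw": 1}])

```text
time: 6.9
position: [0.5623, -0.0076, 0.0825]
eef_rot: [-1.245, -1.15, 1.147]
contact_force: [-0.6, -0.3, 0.7]
finger_gap: 0.0917
```

Emit:
servo_tool(plan=[{"travel": [2,-0.2,0],"rot": [0,0,0],"claw": 1},{"travel": [2,-0.2,0],"rot": [0,0,0],"claw": 1},{"travel": [2,-0.2,0],"rot": [0,0,0],"claw": 1},{"travel": [2,-0.2,0],"rot": [0,0,0],"claw": 1},{"travel": [0,0,0],"rot": [0,0,0],"claw": 1},{"travel": [0,0,0],"rot": [0,0,0],"claw": 1}])

```text
time: 7.5
position: [0.5712, -0.0086, 0.0824]
eef_rot: [-1.245, -1.15, 1.147]
contact_force: [0.4, -0.3, -0.6]
finger_gap: 0.0914
```

```bash
python3 st.py
python3 - <<'E'
from h import *
import cv2
im=capture("scene");cv2.imwrite("pics/v5.png",cv2.resize(im[180:300,250:390],None,fx=4,fy=4,interpolation=2))
E
```

```text
t 7.5 vee mm [-67.6  -0.7] z 82.4 yaw-rel deg 89.73 tilt [-0.     0.002 -1.   ] F [ 0.4 -0.3 -0.6] gap 0.0914
```

View pics/v5.png

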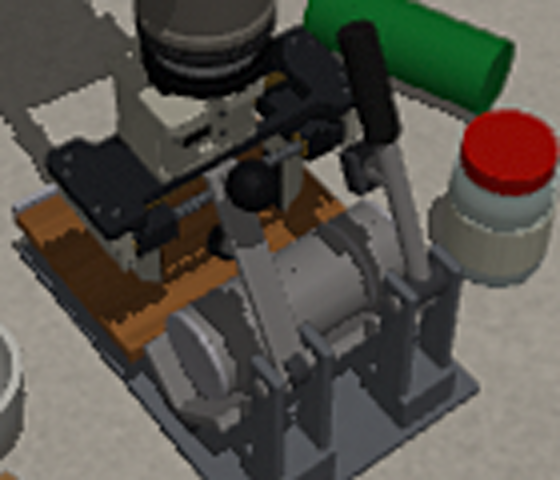

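Emit:
servo_tool(plan=[{"travel": [-20,2,0],"rot": [0,0,0],"claw": 1},{"travel": [-40,3,10],"rot": [0,0,0],"claw": 1},{"travel": [-30,0,40],"rot": [0,0,-8],"claw": 1},{"travel": [-20,0,45],"rot": [0,0,-8.5],"claw": 0},{"travel": [-20,0,45],"rot": [0,0,-8.5],"claw": 0},{"travel": [0,0,49],"rot": [0,0,-8.5],"claw": 0},{"travel": [0,0,49],"rot": [0,0,-8.5],"claw": 0},{"travel": [0,0,20],"rot": [0,0,-8.5],"claw": 0}])

```text
time: 8.35
position: [0.4307, -0.0023, 0.3455]
eef_rot: [-1.51, -0.465, 0.464]
contact_force: [0.1, 0.3, 0.4]
finger_gap: 0.0566
```

Emit:
servo_tool(plan=[{"travel": [0,0,0],"rot": [0,0,-8.5],"claw": 0},{"travel": [0,0,0],"rot": [0,0,-8.5],"claw": 0},{"travel": [0,0,0],"rot": [0,0,-8.5],"claw": 0},{"travel": [0,0,0],"rot": [0,0,-8.5],"claw": 0},{"travel": [0,0,0],"rot": [0,0,-5.5],"claw": 0},{"travel": [0,0,0],"rot": [0,0,0],"claw": 0}])

```text
time: 8.95
position: [0.4307, -0.0024, 0.3515]
eef_rot: [-1.566, 0.074, -0.096]
contact_force: [-0.1, -0.3, 0.2]
finger_gap: 0.0082
```

```bash
python3 st.py
python3 - <<'E'
from tin import *
tin(z=.062);tin(c="scene",z=.062)
for c in("top","scene"):
    for l in("tin_center","clamp_ball","press_grip","vee","clamp_hinge","press_hinge"):print(c,l,[(np.round(d["pixel"],1).tolist(),round(d["p"],2)) for d in models.mark_of(l,c)[:3]])
    print("exp",proj(c,W(v:=np.load("v.npy"),(0,0,0))),proj(c,W(v,bar(.125,.03,-1,0))),proj(c,W(v,bar(.14,0,1,0))))
im=capture("top");cv2.imwrite("pics/v6.png",cv2.resize(im[130:270,250:430],None,fx=4,fy=4,interpolation=2))
E
```

```text
t 8.95 vee mm [-208.2   -5.3] z 351.5 yaw-rel deg -1.81 tilt [ 0.014  0.002 -1.   ] F [-0.1 -0.3  0.2] gap 0.0082
top cand [323. 189.] 0.92 1061 [0.003 0.011]
top cand [400. 289.] 0.82 590 [-0.263 -0.23 ]
top cand [239. 236.] 0.6 1104 [-0.157  0.238]
tin [ 0.6422 -0.0011 -0.0679] in vee [0.0025 0.0122] dyaw 0.009 res 0.29
scene cand [335. 246.] 0.9 1154 [0.    0.052]
scene cand [351. 190.] 0.79 872 [-0.132  0.218]
scene cand [204. 235.] 0.71 1348 [-0.233 -0.2  ]
tin [ 0.6441  0.0827 -0.0361] in vee [-0.002  0.096] dyaw 0.041 res 2.97
top tin_center [([386.3, 282.7], 0.89), ([239.1, 235.5], 0.86), ([320.5, 189.5], 0.58)]
top clamp_ball [([350.1, 163.9], 0.79), ([322.8, 191.3], 0.35)]
top press_grip [([311.8, 168.3], 0.45), ([324.2, 189.0], 0.24)]
top vee [([323.0, 192.5], 0.66), ([386.6, 224.3], 0.4)]
top clamp_hinge [([349.2, 158.9], 0.92)]
top press_hinge [([313.8, 158.9], 0.77)]
exp [326.85794488 190.39955538] [352.82483607 157.40071264] [313.20764849 166.46395794]
scene tin_center [([318.3, 255.1], 0.92), ([352.2, 188.4], 0.87), ([201.7, 231.2], 0.63)]
scene clamp_ball [([313.7, 226.8], 0.65)]
scene press_grip [([341.1, 198.9], 0.83)]
scene vee [([318.8, 256.0], 0.73)]
scene clamp_hinge [([321.7, 270.6], 0.59)]
scene press_hinge [([355.2, 254.0], 0.84)]
exp [318.53753782 255.88789909] [314.48553767 227.79465359] [340.70858331 198.20183212]
```

View pics/v6.png

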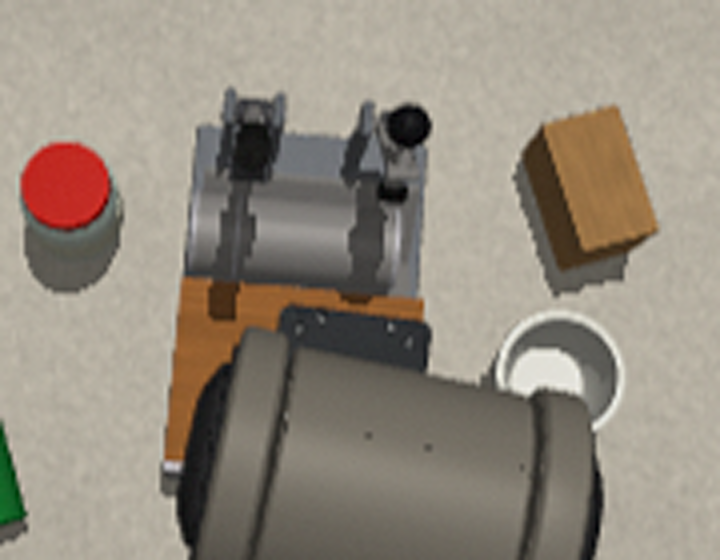

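Run:
```python
from h import *
v=np.load("v.npy")
o={"top":[np.array([351.7,161.5])],"scene":[np.array([312.8,226.4])]}
f=lambda P:np.concatenate([proj(c,P)-o[c][0] for c in o])
s=least_squares(f,[.69,-.06,.25]);P=s.x;d=P-[v[0],v[1],.062];c,sn=np.cos(v[2]),np.sin(v[2])
print(P,"vee",c*d[0]+sn*d[1],-sn*d[0]+c*d[1],d[2],s.fun)
for a in(0,.05,.1,.15):print(a,np.round(bar(.125,.03,-1,a),4),[np.round(proj(k,W(v,bar(.125,.03,-1,a))),1).tolist() for k in o])
# path: TCP (finger centre x, tip z->tcp z) pushing ball, world mm
for a in np.arange(0,1.14,.1).tolist()+[1.13]:
    b=np.array(bar(.125,.03,-1,a))*1e3;print("clamp",round(a,2),"ball vee",np.round(b),"world z",round(b[2]+62))
for a in np.arange(0,1.14,.1).tolist()+[1.13]:
    b=np.array(bar(.14,.011,1,a))*1e3;print("press top",round(a,2),np.round(b),"world z",round(b[2]+62))
```

```text
[ 0.67490746 -0.06220037  0.24546796] vee 0.039858116920110404 -0.04617369564639221 0.18346795548673958 [-0.15397482 -0.11631924 -0.15879732  0.01770854]
0 [ 0.0488 -0.048   0.1889] [[352.8, 157.4], [314.5, 227.8]]
0.05 [ 0.0425 -0.048   0.1874] [[352.6, 160.0], [312.7, 226.4]]
0.1 [ 0.0364 -0.048   0.1856] [[352.3, 162.6], [310.9, 225.1]]
0.15 [ 0.0303 -0.048   0.1835] [[352.0, 165.1], [309.2, 224.0]]
clamp 0.0 ball vee [ 49. -48. 189.] world z 251
clamp 0.1 ball vee [ 36. -48. 186.] world z 248
clamp 0.2 ball vee [ 24. -48. 181.] world z 243
clamp 0.3 ball vee [ 13. -48. 175.] world z 237
clamp 0.4 ball vee [  2. -48. 169.] world z 231
clamp 0.5 ball vee [ -8. -48. 161.] world z 223
clamp 0.6 ball vee [-18. -48. 152.] world z 214
clamp 0.7 ball vee [-26. -48. 142.] world z 204
clamp 0.8 ball vee [-34. -48. 132.] world z 194
clamp 0.9 ball vee [-40. -48. 121.] world z 183
clamp 1.0 ball vee [-45. -48. 109.] world z 171
clamp 1.1 ball vee [-49. -48.  97.] world z 159
clamp 1.13 ball vee [-50. -48.  93.] world z 155
press top 0.0 [ 25.  48. 194.] world z 256
press top 0.1 [ 12.  48. 189.] world z 251
press top 0.2 [  0.  48. 182.] world z 244
press top 0.3 [-11.  48. 174.] world z 236
press top 0.4 [-22.  48. 165.] world z 227
press top 0.5 [-32.  48. 154.] world z 216
press top 0.6 [-40.  48. 143.] world z 205
press top 0.7 [-48.  48. 131.] world z 193
press top 0.8 [-54.  48. 119.] world z 181
press top 0.9 [-59.  48. 106.] world z 168
press top 1.0 [-62.  48.  92.] world z 154
press top 1.1 [-65.  48.  78.] world z 140
press top 1.13 [-65.  48.  74.] world z 136
```

Emit:
servo_tool(plan=[{"travel": [41,-9.4,0],"rot": [0,0.8,1.8],"claw": 0},{"travel": [41,-9.4,0],"rot": [0,0,0],"claw": 0},{"travel": [41,-9.4,0],"rot": [0,0,0],"claw": 0},{"travel": [41,-9.4,0],"rot": [0,0,0],"claw": 0},{"travel": [41,-9.4,0],"rot": [0,0,0],"claw": 0},{"travel": [41,-9.4,0],"rot": [0,0,0],"claw": 0},{"travel": [41,-9,0],"rot": [0,0,0],"claw": 0},{"travel": [0,0,0],"rot": [0,0,0],"claw": 0}])

```text
time: 10.6
position: [0.7273, -0.0703, 0.3447]
eef_rot: [-1.567, 0.062, -0.054]
contact_force: [0.2, 0.0, -2.2]
finger_gap: 0.0003
```

```bash
python3 st.py
```

```text
t 10.6 vee mm [ 92.7 -50.2] z 344.7 yaw-rel deg 0.16 tilt [-0.005  0.003 -1.   ] F [ 0.2  0.  -2.2] gap 0.0003
```

Emit:
servo_tool(plan=[{"travel": [0,1,-40],"rot": [0,-0.3,0],"claw": 0},{"travel": [0,1,-40],"rot": [0,0,0],"claw": 0},{"travel": [-5,0.4,-2],"rot": [0,0,0],"claw": 0},{"travel": [-10,0.8,0],"rot": [0,0,0],"claw": 0},{"travel": [-10,0.8,-2],"rot": [0,0,0],"claw": 0},{"travel": [0,0,0],"rot": [0,0,0],"claw": 0}])

```text
time: 11.2
position: [0.6997, -0.0657, 0.2524]
eef_rot: [-1.566, 0.062, -0.054]
contact_force: [0.6, 0.6, 0.3]
finger_gap: 0.0003
```

```bash
python3 st.py
```

```text
t 11.2 vee mm [ 64.9 -47.8] z 252.4 yaw-rel deg 0.17 tilt [-0.004  0.004 -1.   ] F [0.6 0.6 0.3] gap 0.0003
```

Emit:
servo_tool(plan=[{"travel": [-10,0.8,0],"rot": [0,0,0],"claw": 0},{"travel": [-10,0.8,0],"rot": [0,0,0],"claw": 0},{"travel": [-10,0.8,-1],"rot": [0,0,0],"claw": 0},{"travel": [-10,0.8,-3],"rot": [0,0,0],"claw": 0},{"travel": [-10,0.8,-6],"rot": [0,0,0],"claw": 0},{"travel": [-10,0.8,-8],"rot": [0,0,0],"claw": 0},{"travel": [0,0,0],"rot": [0,0,0],"claw": 0}])

```text
time: 11.9
position: [0.641, -0.0607, 0.2399]
eef_rot: [-1.568, 0.048, -0.068]
contact_force: [0.3, -0.1, -0.2]
finger_gap: 0.0003
```

```bash
python3 st.py
python3 - <<'E'
from h import *
for c in("scene","top"):
    capture(c);print(c,[(np.round(d["pixel"],1).tolist(),round(d["p"],2)) for d in models.mark_of("clamp_ball",c)[:3]])
v=np.load("v.npy")
for a in(.5,.6,.7):print(a,[np.round(proj(k,W(v,bar(.125,.03,-1,a))),1).tolist() for k in("scene","top")])
E
```

```text
t 11.9 vee mm [  5.9 -47.3] z 239.9 yaw-rel deg 0.2 tilt [ 0.013  0.002 -1.   ] F [ 0.3 -0.1 -0.2] gap 0.0003
scene [([295.8, 221.1], 0.97)]
top []
0.5 [[298.9, 220.0], [349.7, 182.2]]
0.6 [[296.6, 220.0], [349.0, 186.6]]
0.7 [[294.6, 220.6], [348.3, 190.6]]
```

Emit:
servo_tool(plan=[{"travel": [-10,0.8,-6],"rot": [0,0.4,0],"claw": 0},{"travel": [-10,0.8,-9],"rot": [0,0.3,0],"claw": 0},{"travel": [-10,0.8,-10],"rot": [0,0,0],"claw": 0},{"travel": [-5,0.4,-10],"rot": [0,0,0],"claw": 0},{"travel": [-5,0.4,-10],"rot": [0,0,0],"claw": 0},{"travel": [-3,0.2,-6],"rot": [0,0,0],"claw": 0},{"travel": [0,0,0],"rot": [0,0,0],"claw": 0}])

```text
time: 12.8
position: [0.605, -0.0582, 0.1918]
eef_rot: [-1.57, 0.045, -0.07]
contact_force: [-0.5, -0.2, -0.2]
finger_gap: 0.0003
```

```bash
python3 st.py
```

```text
t 12.8 vee mm [-30.2 -47.6] z 191.8 yaw-rel deg 0.21 tilt [ 0.016 -0.001 -1.   ] F [-0.5 -0.2 -0.2] gap 0.0003
```

Emit:
servo_tool(plan=[{"travel": [-4,0.3,-4],"rot": [0,0.5,0],"claw": 0},{"travel": [-4,0.3,-3],"rot": [0,0.4,0],"claw": 0},{"travel": [0,0,-3],"rot": [0,0,0],"claw": 0},{"travel": [0,0,-2],"rot": [0,0,0],"claw": 0},{"travel": [0,0,-2],"rot": [0,0,0],"claw": 0}])

```text
time: 13.3
position: [0.6, -0.0582, 0.1808]
eef_rot: [-1.572, 0.051, -0.064]
contact_force: [1.8, -0.2, 12.3]
finger_gap: 0.0008
```

```bash
python3 st.py
python3 - <<'E'
from h import *
for c in("scene","top"):
    capture(c);print(c,[(np.round(d["pixel"],1).tolist(),round(d["p"],2)) for d in models.mark_of("clamp_ball",c)[:3]])
v=np.load("v.npy")
for a in(1,1.05,1.1,1.13):print(a,[np.round(proj(k,W(v,bar(.125,.03,-1,a))),1).tolist() for k in("scene","top")])
E
```

```text
t 13.3 vee mm [-35.1 -47.9] z 180.8 yaw-rel deg 0.21 tilt [ 0.008 -0.002 -1.   ] F [ 1.8 -0.2 12.3] gap 0.0008
scene [([286.6, 228.9], 0.78)]
top []
1 [[290.6, 225.2], [346.2, 200.2]]
1.05 [[290.2, 226.3], [345.9, 201.4]]
1.1 [[289.8, 227.5], [345.5, 202.5]]
1.13 [[289.7, 228.3], [345.4, 203.1]]
```

Emit:
servo_tool(plan=[{"travel": [0,0,-2],"rot": [0,0,0],"claw": 0},{"travel": [0,0,-1],"rot": [0,0,0],"claw": 0},{"travel": [0,0,-1],"rot": [0,0,0],"claw": 0}])

```text
time: 13.8
position: [0.6011, -0.0583, 0.18]
eef_rot: [-1.573, 0.047, -0.068]
contact_force: [0.2, -0.1, 4.5]
finger_gap: 0.0004
```

Emit:
servo_tool(plan=[{"travel": [0,0,40],"rot": [0,0.5,0],"claw": 0},{"travel": [0,0,45],"rot": [0,0,0],"claw": 0},{"travel": [0,0,45],"rot": [0,0,0],"claw": 0},{"travel": [0,0,35],"rot": [0,0,0],"claw": 0},{"travel": [34,29,0],"rot": [0,0,0],"claw": 0},{"travel": [34,29,0],"rot": [0,0,0],"claw": 0},{"travel": [34,30,0],"rot": [0,0,0],"claw": 0},{"travel": [0,0,0],"rot": [0,0,0],"claw": 0}])

```text
time: 14.6
position: [0.6992, 0.0324, 0.3461]
eef_rot: [-1.572, 0.072, -0.049]
contact_force: [0.2, 1.0, -1.5]
finger_gap: 0.0003
```

```bash
python3 st.py
python3 - <<'E'
from h import *
import cv2
im=capture("scene")
for l in("clamp_ball","press_grip","tin_center"):print(l,[(np.round(d["pixel"],1).tolist(),round(d["p"],2)) for d in models.mark_of(l,"scene")[:3]])
cv2.imwrite("pics/v7.png",cv2.resize(im[170:300,240:390],None,fx=4,fy=4,interpolation=2))
E
```

```text
t 14.6 vee mm [56.8 50. ] z 346.1 yaw-rel deg -0.02 tilt [-0.015 -0.001 -1.   ] F [ 0.2  1.  -1.5] gap 0.0003
clamp_ball [([289.4, 230.5], 0.72)]
press_grip [([338.9, 197.8], 0.8), ([380.1, 231.5], 0.21)]
tin_center [([200.6, 233.0], 0.89), ([352.4, 190.3], 0.87), ([319.8, 251.3], 0.55)]
```

View pics/v7.png

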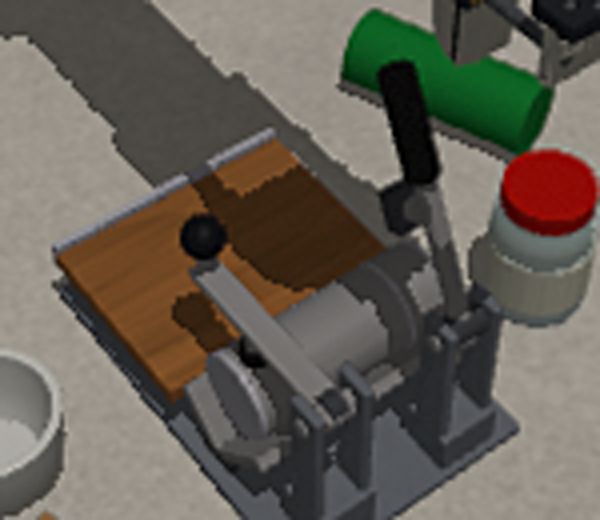

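Emit:
servo_tool(plan=[{"travel": [0,-1,-40],"rot": [0,-0.8,0],"claw": 0},{"travel": [0,-1,-38],"rot": [0,0,0],"claw": 0},{"travel": [-10,0.8,0],"rot": [0,0,0],"claw": 0},{"travel": [-12,0.9,-2],"rot": [0,0,0],"claw": 0},{"travel": [-12,0.9,-5],"rot": [0,0,0],"claw": 0},{"travel": [-12,0.9,-7],"rot": [0,0,0],"claw": 0}])

```text
time: 15.4
position: [0.6443, 0.0214, 0.2629]
eef_rot: [-1.574, 0.061, -0.084]
contact_force: [3.4, 0.7, 1.4]
finger_gap: 0.0004
```

```bash
python3 st.py
```

```text
t 15.4 vee mm [ 3.  34.9] z 262.9 yaw-rel deg -0.86 tilt [ 0.014 -0.005 -1.   ] F [3.4 0.7 1.4] gap 0.0004
```

Emit:
servo_tool(plan=[{"travel": [15,0,6],"rot": [0,0,0],"claw": 0},{"travel": [20,0,6],"rot": [0,0,0],"claw": 0},{"travel": [22,4,0],"rot": [0,0.5,0],"claw": 0},{"travel": [0,4,0],"rot": [0,0,0],"claw": 0}])

```text
time: 15.8
position: [0.695, 0.0239, 0.2797]
eef_rot: [-1.576, 0.075, -0.081]
contact_force: [-0.5, -0.9, -0.6]
finger_gap: 0.0002
```

```bash
python3 st.py
python3 - <<'E'
from h import *
import cv2
im=capture("scene");v=np.load("v.npy")
o={}
for c in("scene","top"):
    capture(c)
    for l in("press_grip",):
        L=models.mark_of(l,c);print(c,l,[(np.round(d["pixel"],1).tolist(),round(d["p"],2)) for d in L[:3]])
        s=[d for d in models.silhouettes(l,c)[:3]]
        for d in s:
            ys,xs=np.nonzero(d["mask"]);print(" mask",len(xs),np.round([xs.mean(),ys.mean()],1),xs.min(),xs.max(),ys.min(),ys.max(),round(d["p"],2))
    print("exp",proj(c,W(v,bar(.14,0,1,0))),"lever u=.105,.175",proj(c,W(v,bar(.105,0,1,0))),proj(c,W(v,bar(.175,0,1,0))))
    # sensitivity
    print("dy10",proj(c,W(v,np.array(bar(.14,0,1,0))+[0,.01,0])))
E
```

```text
t 15.8 vee mm [53.3 41.2] z 279.7 yaw-rel deg -1.3 tilt [ 0.004 -0.006 -1.   ] F [-0.5 -0.9 -0.6] gap 0.0002
scene press_grip [([342.1, 199.1], 0.97)]
 mask 572 [346.  221.4] 334 361 187 255 0.78
 mask 1994 [262.  326.1] 235 288 297 356 0.27
exp [340.70858331 198.20183212] lever u=.105,.175 [344.28316339 211.99834399] [337.01355806 183.94044797]
dy10 [344.24185804 196.2747217 ]
top press_grip []
exp [313.20764849 166.46395794] lever u=.105,.175 [313.34461413 164.16033659] [313.06080944 168.93363988]
dy10 [309.17649259 166.06285352]
```

Emit:
servo_tool(plan=[{"travel": [0,0,45],"rot": [0,0,8.5],"claw": 0},{"travel": [0,0,25],"rot": [0,0,8.5],"claw": 1},{"travel": [-10,1,0],"rot": [0,0,8.5],"claw": 1},{"travel": [-10,1,0],"rot": [0,0,8.5],"claw": 1},{"travel": [-10,1,0],"rot": [0,0,8.5],"claw": 1},{"travel": [-10,1,0],"rot": [0,0,8.5],"claw": 1},{"travel": [0,2,0],"rot": [0,0,8.5],"claw": 1},{"travel": [0,2,0],"rot": [0,0,8.5],"claw": 1}])

```text
time: 16.95
position: [0.6479, 0.0327, 0.3522]
eef_rot: [-1.403, -0.864, 0.859]
contact_force: [0.0, 1.2, 0.7]
finger_gap: 0.0517
```

Emit:
servo_tool(plan=[{"travel": [0,0,0],"rot": [0,0,8.5],"claw": 1},{"travel": [0,0,0],"rot": [0,0,8.5],"claw": 1},{"travel": [0,0,0],"rot": [0,0,6],"claw": 1},{"travel": [0,0,0],"rot": [0,0,0],"claw": 1}])

```text
time: 17.35
position: [0.646, 0.0329, 0.3533]
eef_rot: [-1.243, -1.176, 1.167]
contact_force: [-0.2, -0.0, 0.2]
finger_gap: 0.0835
```

```bash
python3 st.py
```

```text
t 17.35 vee mm [ 3.7 46.4] z 353.3 yaw-rel deg 91.35 tilt [ 0.01  -0.003 -1.   ] F [-0.2 -0.   0.2] gap 0.0835
```

Emit:
servo_tool(plan=[{"travel": [7,2,-30],"rot": [0,0.5,-1.3],"claw": 1},{"travel": [0,0,-35],"rot": [0,0,0],"claw": 1},{"travel": [0,0,-27],"rot": [0,0,0],"claw": 1},{"travel": [0,0,0],"rot": [0,0,0],"claw": 1}])

```text
time: 17.75
position: [0.6521, 0.0348, 0.2607]
eef_rot: [-1.256, -1.145, 1.143]
contact_force: [-0.2, 0.3, 0.3]
finger_gap: 0.0921
```

```bash
python3 st.py
python3 - <<'E'
from h import *
import cv2
im=capture("scene");cv2.imwrite("pics/v8.png",cv2.resize(im[150:290,260:410],None,fx=4,fy=4,interpolation=2))
E
```

```text
t 17.75 vee mm [ 9.7 48.8] z 260.7 yaw-rel deg 89.27 tilt [ 0.005 -0.003 -1.   ] F [-0.2  0.3  0.3] gap 0.0921
```

View pics/v8.png

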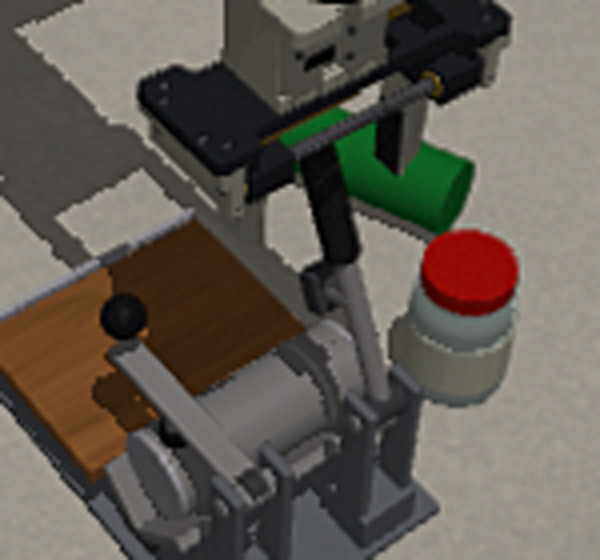

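Emit:
servo_tool(plan=[{"travel": [0,0,0],"rot": [0,0,0],"claw": 0},{"travel": [0,0,0],"rot": [0,0,0],"claw": 0},{"travel": [0,0,0],"rot": [0,0,0],"claw": 0},{"travel": [0,0,0],"rot": [0,0,0],"claw": 0},{"travel": [0,0,0],"rot": [0,0,0],"claw": 0},{"travel": [0,0,0],"rot": [0,0,0],"claw": 0}], grip_force=10)

```text
time: 18.4
position: [0.6552, 0.0346, 0.271]
eef_rot: [-1.269, -1.154, 1.134]
contact_force: [0.3, 0.4, 0.1]
finger_gap: 0.0484
```

```bash
python3 st.py
python3 - <<'E'
import numpy as np
e=np.linspace(1.13,0,17);x=75-150*np.cos(e);z=125+150*np.sin(e)
for i in range(16):print(np.round([(x[i+1]-x[i]),-.077*(x[i+1]-x[i]),z[i+1]-z[i]],1),np.round([x[i+1],z[i+1]]))
E
```

```text
t 18.4 vee mm [12.8 48.8] z 271.0 yaw-rel deg 89.12 tilt [ 0.02  -0.004 -1.   ] F [0.3 0.4 0.1] gap 0.0484
[-9.4  0.7 -4.9] [  2. 256.]
[-9.   0.7 -5.5] [ -7. 250.]
[-8.6  0.7 -6.1] [-16. 244.]
[-8.2  0.6 -6.7] [-24. 237.]
[-7.7  0.6 -7.3] [-32. 230.]
[-7.2  0.6 -7.8] [-39. 222.]
[-6.6  0.5 -8.3] [-46. 214.]
[-6.   0.5 -8.7] [-52. 205.]
[-5.4  0.4 -9.1] [-57. 196.]
[-4.7  0.4 -9.5] [-62. 187.]
[-4.   0.3 -9.8] [-66. 177.]
[ -3.3   0.3 -10.1] [-69. 167.]
[ -2.6   0.2 -10.3] [-72. 157.]
[ -1.9   0.1 -10.4] [-74. 146.]
[ -1.1   0.1 -10.5] [-75. 136.]
[ -0.4   0.  -10.6] [-75. 125.]
```

Emit:
servo_tool(plan=[{"travel": [-1,0,-5],"rot": [0,0.6,0.5],"claw": 0},{"travel": [-1,0,-5],"rot": [0,0.6,0],"claw": 0},{"travel": [0,0,-2],"rot": [0,0.1,0],"claw": 0},{"travel": [0,0,-1],"rot": [0,0,0],"claw": 0},{"travel": [0,0,-1],"rot": [0,0,0],"claw": 0}], grip_force=10)

```text
time: 18.9
position: [0.653, 0.0346, 0.2577]
eef_rot: [-1.248, -1.144, 1.153]
contact_force: [-3.5, -1.1, 9.3]
finger_gap: 0.0218
```

```bash
python3 st.py
```

```text
t 18.9 vee mm [10.6 48.7] z 257.7 yaw-rel deg 89.68 tilt [-0.003 -0.004 -1.   ] F [-3.5 -1.1  9.3] gap 0.0218
```

Emit:
servo_tool(plan=[{"travel": [-9,0.7,-5],"rot": [0,0,0],"claw": 0},{"travel": [-9,0.7,-6],"rot": [0,0,0],"claw": 0},{"travel": [-8.5,0.7,-6],"rot": [0,0,0],"claw": 0},{"travel": [-8,0.6,-7],"rot": [0,0,0],"claw": 0},{"travel": [-7.5,0.6,-7],"rot": [0,0,0],"claw": 0}])

```text
time: 19.4
position: [0.6139, 0.0374, 0.2307]
eef_rot: [-1.259, -1.154, 1.146]
contact_force: [1.8, -0.5, 2.5]
finger_gap: 0.0216
```

```bash
python3 st.py
```

```text
t 19.4 vee mm [-28.7  48.4] z 230.7 yaw-rel deg 89.66 tilt [ 0.012 -0.005 -1.   ] F [ 1.8 -0.5  2.5] gap 0.0216
```

Emit:
servo_tool(plan=[{"travel": [-8,0.6,-9],"rot": [0,0.6,0],"claw": 0},{"travel": [-7,0.5,-9],"rot": [0,0,0],"claw": 0},{"travel": [-6.5,0.5,-9.5],"rot": [0,0,0],"claw": 0},{"travel": [-6,0.5,-10],"rot": [0,0,0],"claw": 0},{"travel": [-5,0.4,-10],"rot": [0,0,0],"claw": 0},{"travel": [-4.5,0.3,-10],"rot": [0,0,0],"claw": 0}])

```text
time: 20.0
position: [0.577, 0.0399, 0.1761]
eef_rot: [-1.259, -1.153, 1.147]
contact_force: [1.6, 0.3, 3.9]
finger_gap: 0.0219
```

```bash
python3 st.py
```

```text
t 20.0 vee mm [-65.6  48.1] z 176.1 yaw-rel deg 89.69 tilt [ 0.01  -0.006 -1.   ] F [1.6 0.3 3.9] gap 0.0219
```

Emit:
servo_tool(plan=[{"travel": [-3.5,0.3,-11],"rot": [0,0.6,0],"claw": 0},{"travel": [-2.5,0.2,-11],"rot": [0,0,0],"claw": 0},{"travel": [-2,0.2,-11],"rot": [0,0,0],"claw": 0},{"travel": [-1,0.1,-11],"rot": [0,0,0],"claw": 0},{"travel": [0,0,-8],"rot": [0,0,0],"claw": 0}])

```text
time: 20.5
position: [0.5659, 0.0407, 0.1198]
eef_rot: [-1.249, -1.143, 1.155]
contact_force: [-1.9, -0.7, 3.8]
finger_gap: 0.0216
```

```bash
python3 st.py
```

```text
t 20.5 vee mm [-76.7  48. ] z 119.8 yaw-rel deg 89.71 tilt [-0.004 -0.006 -1.   ] F [-1.9 -0.7  3.8] gap 0.0216
```

Emit:
servo_tool(plan=[{"travel": [0,0,-4],"rot": [0,0,0],"claw": 0},{"travel": [0,0,-4],"rot": [0,0,0],"claw": 0},{"travel": [0,0,-4],"rot": [0,0,0],"claw": 0}])

```text
time: 20.8
position: [0.5678, 0.0406, 0.1112]
eef_rot: [-1.254, -1.147, 1.155]
contact_force: [-12.6, 3.7, 32.2]
finger_gap: 0.022
```

```bash
python3 st.py
python3 - <<'E'
from h import *
import cv2
im=capture("scene");v=np.load("v.npy");cv2.imwrite("pics/v9.png",cv2.resize(im[170:290,240:390],None,fx=4,fy=4,interpolation=2))
for l in("press_grip","clamp_ball"):print(l,[(np.round(d["pixel"],1).tolist(),round(d["p"],2)) for d in models.mark_of(l,"scene")[:3]])
for a in(1,1.05,1.1,1.13):print(a,np.round(proj("scene",W(v,bar(.14,0,1,a))),1))
E
```

```text
t 20.8 vee mm [-74.8  48.1] z 111.2 yaw-rel deg 89.79 tilt [ 0.002 -0.008 -1.   ] F [-12.6   3.7  32.2] gap 0.022
press_grip [([316.3, 216.0], 0.56)]
clamp_ball [([288.3, 230.1], 0.78)]
1 [318.8 210.4]
1.05 [318.6 212.1]
1.1 [318.5 213.9]
1.13 [318.5 215. ]
```

View pics/v9.png

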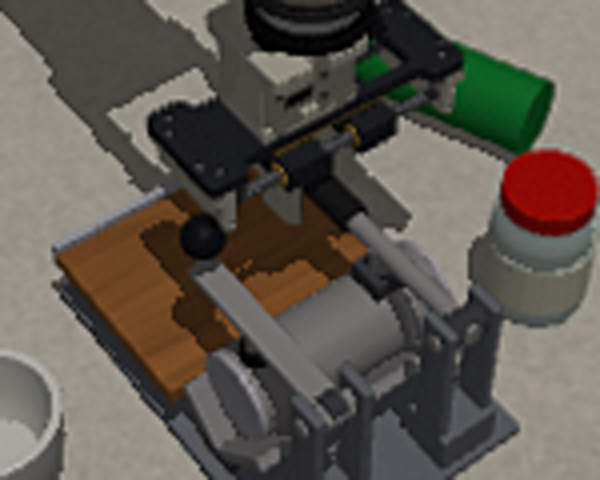

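Emit:
servo_tool(plan=[{"travel": [0,0,-1],"rot": [0,0,0],"claw": 0},{"travel": [0,0,-1],"rot": [0,0,0],"claw": 0},{"travel": [0,0,8],"rot": [0,0,0],"claw": 0},{"travel": [0,0,9],"rot": [0,0,0],"claw": 0},{"travel": [1,-0.1,10],"rot": [0,0,0],"claw": 0},{"travel": [2,-0.2,10],"rot": [0,0,0],"claw": 0},{"travel": [3,-0.2,10],"rot": [0,0,0],"claw": 0},{"travel": [4,-0.3,10],"rot": [0,0,0],"claw": 0}])

```text
time: 21.75
position: [0.5808, 0.0395, 0.1728]
eef_rot: [-1.26, -1.153, 1.154]
contact_force: [2.4, -0.7, 1.2]
finger_gap: 0.0213
```

```bash
python3 st.py
```

```text
t 21.75 vee mm [-61.8  48. ] z 172.8 yaw-rel deg 89.88 tilt [ 0.009 -0.01  -1.   ] F [ 2.4 -0.7  1.2] gap 0.0213
```

Emit:
servo_tool(plan=[{"travel": [4,-0.3,10],"rot": [0,0.5,0],"claw": 0},{"travel": [5,-0.4,10],"rot": [0,0,0],"claw": 0},{"travel": [6,-0.4,9],"rot": [0,0,0],"claw": 0},{"travel": [7,-0.5,9],"rot": [0,0,0],"claw": 0},{"travel": [8,-0.6,8],"rot": [0,0,0],"claw": 0},{"travel": [8,-0.6,7],"rot": [0,0,0],"claw": 0}])

```text
time: 22.35
position: [0.6238, 0.0365, 0.2303]
eef_rot: [-1.257, -1.151, 1.155]
contact_force: [3.3, -0.5, -3.2]
finger_gap: 0.0219
```

```bash
python3 st.py
```

```text
t 22.35 vee mm [-18.6  48.4] z 230.3 yaw-rel deg 89.89 tilt [ 0.005 -0.01  -1.   ] F [ 3.3 -0.5 -3.2] gap 0.0219
```

Emit:
servo_tool(plan=[{"travel": [8,-0.6,7],"rot": [0,0.3,0],"claw": 0},{"travel": [9,-0.7,6],"rot": [0,0,0],"claw": 0},{"travel": [9,-0.7,5],"rot": [0,0,0],"claw": 0},{"travel": [3,-0.2,2],"rot": [0,0,0],"claw": 0.6},{"travel": [0,0,0],"rot": [0,0,0],"claw": 0.6},{"travel": [0,0,0],"rot": [0,0,0],"claw": 0.6},{"travel": [0,0,30],"rot": [0,0,0],"claw": 0.6},{"travel": [0,0,40],"rot": [0,0,0],"claw": 0.6}])

```text
time: 23.15
position: [0.6506, 0.035, 0.3144]
eef_rot: [-1.236, -1.133, 1.166]
contact_force: [1.7, 0.6, -0.2]
finger_gap: 0.0539
```

```bash
python3 st.py
python3 - <<'E'
from h import *
im=capture("scene");v=np.load("v.npy")
for l in("press_grip","clamp_ball","tin_center"):print(l,[(np.round(d["pixel"],1).tolist(),round(d["p"],2)) for d in models.mark_of(l,"scene")[:3]])
E
```

```text
t 23.15 vee mm [ 8.2 48.9] z 314.4 yaw-rel deg 89.9 tilt [-0.021 -0.007 -1.   ] F [ 1.7  0.6 -0.2] gap 0.0539
press_grip [([340.9, 199.1], 0.65)]
clamp_ball [([286.9, 229.2], 0.64), ([338.5, 197.9], 0.36)]
tin_center [([352.5, 190.3], 0.89), ([201.9, 231.2], 0.88), ([321.3, 256.0], 0.75)]
```

Emit:
servo_tool(plan=[{"travel": [-31,-17,5],"rot": [0,0,0],"claw": 0},{"travel": [-31,-17,0],"rot": [0,0,0],"claw": 0},{"travel": [-31,-17,0],"rot": [-0.6,-7.5,0],"claw": 0},{"travel": [-31,-17,0],"rot": [-0.6,-7.5,0],"claw": 0},{"travel": [-31,-17,0],"rot": [-0.6,-7.5,0],"claw": 0},{"travel": [0,0,0],"rot": [-0.6,-8,0],"claw": 0},{"travel": [0,0,0],"rot": [-0.6,-8,0],"claw": 0},{"travel": [0,0,0],"rot": [-0.5,-5,0],"claw": 0}])

```text
time: 24.15
position: [0.4838, -0.0512, 0.3039]
eef_rot: [-1.81, -1.645, 0.728]
contact_force: [1.3, 0.8, -0.8]
finger_gap: 0.0007
```

```bash
python3 st.py; python3 -c "
from plant import r;print(r.state()['q'].round(2))"
```

```text
t 24.15 vee mm [-151.5  -49.9] z 303.9 yaw-rel deg 89.23 tilt [ 0.679 -0.07  -0.731] F [ 1.3  0.8 -0.8] gap 0.0007
[-0.38 -0.11  2.11  0.45  0.44 -2.21]
```

Emit:
servo_tool(plan=[{"travel": [8,0,-36],"rot": [0,0,0],"claw": 0},{"travel": [8,0,-36],"rot": [0,0,0],"claw": 0},{"travel": [8,0,-36],"rot": [0,0,0],"claw": 0},{"travel": [8,0,-36],"rot": [0,0,0],"claw": 0},{"travel": [0,0,0],"rot": [0,0,0],"claw": 0}])

```text
time: 24.65
position: [0.4959, -0.0642, 0.2017]
eef_rot: [-1.755, -1.658, 0.723]
contact_force: [-0.1, 0.2, 0.0]
finger_gap: 0.0009
```

```bash
python3 st.py; python3 -c "
from plant import r;print(r.state()['q'].round(2))"
```

```text
t 24.65 vee mm [-138.5  -61.9] z 201.7 yaw-rel deg 90.63 tilt [ 0.664 -0.028 -0.747] F [-0.1  0.2  0. ] gap 0.0009
[-0.44  0.11  2.24  1.19  0.28 -3.02]
```

Emit:
servo_tool(plan=[{"travel": [0,0,30],"rot": [0.5,7,0],"claw": 0},{"travel": [0,0,30],"rot": [0.5,7,0],"claw": 0},{"travel": [0,4,20],"rot": [0.5,7,0],"claw": 0},{"travel": [0,5,0],"rot": [0.5,7,0],"claw": 1},{"travel": [0,5,0],"rot": [0.5,7,0],"claw": 1},{"travel": [10,0,0],"rot": [0.5,7,0],"claw": 1}])

```text
time: 25.25
position: [0.5103, -0.0351, 0.2394]
eef_rot: [-1.362, -1.355, 0.989]
contact_force: [0.4, 0.0, 0.3]
finger_gap: 0.02
```

```bash
python3 st.py; python3 -c "
from plant import r;print(r.state()['q'].round(2))"
```

```text
t 25.25 vee mm [-126.3  -31.7] z 239.4 yaw-rel deg 90.83 tilt [ 0.234  0.056 -0.971] F [0.4 0.  0.3] gap 0.02
[-0.29  0.2   1.76  0.15  0.98 -1.86]
```

Emit:
servo_tool(plan=[{"travel": [0,-2,0],"rot": [-1.6,7,2],"claw": 1},{"travel": [0,-2,0],"rot": [-1.6,6,4],"claw": 1},{"travel": [0,0,0],"rot": [0,0,8.5],"claw": 1},{"travel": [0,0,0],"rot": [0,0,8.5],"claw": 1},{"travel": [0,0,0],"rot": [0,0,8.5],"claw": 1},{"travel": [0,0,0],"rot": [0,0,8],"claw": 1},{"travel": [0,0,0],"rot": [0,0,0],"claw": 1}])

```text
time: 25.95
position: [0.5083, -0.0482, 0.2426]
eef_rot: [-0.875, -1.618, 1.679]
contact_force: [0.2, -0.1, -0.2]
finger_gap: 0.0756
```

```bash
python3 st.py
python3 - <<'E'
from h import *
v=np.load("v.npy");c,sn=np.cos(v[2]),np.sin(v[2])
for k in("scene","top"):
    capture(k)
    for d in models.mark_of("clamp_ball",k)[:2]:
        P=ray(k,d["pixel"],.155);e=P[:2]-v[:2];print(k,np.round(d["pixel"],1),round(d["p"],2),"vee",np.round([c*e[0]+sn*e[1],-sn*e[0]+c*e[1]],4))
    for d in models.silhouettes("clamp_ball",k)[:2]:
        ys,xs=np.nonzero(d["mask"]);print(" mask",len(xs),xs.min(),xs.max(),ys.min(),ys.max(),round(d["p"],2))
E
```

```text
t 25.95 vee mm [-127.3  -45. ] z 242.6 yaw-rel deg 129.43 tilt [ 0.001 -0.037 -0.999] F [ 0.2 -0.1 -0.2] gap 0.0756
scene [288.6 229.7] 0.66 vee [-0.048  -0.0524]
scene [321.3 257. ] 0.5 vee [ 0.0604 -0.0381]
 mask 636 284 328 222 276 0.73
 mask 122 343 350 158 178 0.68
```

Emit:
servo_tool(plan=[{"travel": [39,-5,0],"rot": [2.1,0,0.5],"claw": 1},{"travel": [38,-6,0],"rot": [0,0,0],"claw": 1},{"travel": [0,0,0],"rot": [0,0,0],"claw": 1}])

```text
time: 26.55
position: [0.586, -0.0587, 0.2416]
eef_rot: [-0.85, -1.647, 1.642]
contact_force: [0.2, -0.3, -0.3]
finger_gap: 0.0915
```

```bash
python3 st.py
```

```text
t 26.55 vee mm [-49.  -49.5] z 241.6 yaw-rel deg 129.59 tilt [-0.002  0.004 -1.   ] F [ 0.2 -0.3 -0.3] gap 0.0915
```

Emit:
servo_tool(plan=[{"travel": [0,0,-35],"rot": [0,0,0],"claw": 0.6},{"travel": [0,0,-30],"rot": [0,0,0],"claw": 0.5},{"travel": [0,0,-14],"rot": [0,0,0],"claw": 0.5},{"travel": [0,0,-1.5],"rot": [0,0,0],"claw": 0.4},{"travel": [0,0,-1.5],"rot": [0,0,0],"claw": 0},{"travel": [0,0,-1.5],"rot": [0,0,0],"claw": 0},{"travel": [0,0,-1.5],"rot": [0,0,0],"claw": 0},{"travel": [0,0,-1.5],"rot": [0,0,0],"claw": 0}], grip_force=20)

```text
time: 27.35
position: [0.5848, -0.0593, 0.1555]
eef_rot: [-0.86, -1.641, 1.64]
contact_force: [-0.3, -0.0, -0.0]
finger_gap: 0.0325
```

```bash
python3 st.py
```

```text
t 27.35 vee mm [-50.2 -50.2] z 155.5 yaw-rel deg 129.15 tilt [ 0.002  0.    -1.   ] F [-0.3 -0.  -0. ] gap 0.0325
```

Emit:
servo_tool(plan=[{"travel": [0,0,5],"rot": [0,0,0],"claw": 0},{"travel": [0,0,0],"rot": [0,0,0],"claw": 0},{"travel": [0,0,0],"rot": [0,0,0],"claw": 0},{"travel": [0,0,0],"rot": [0,0,0],"claw": 0}], grip_force=20)

```text
time: 27.75
position: [0.585, -0.0587, 0.161]
eef_rot: [-0.86, -1.642, 1.638]
contact_force: [1.7, 0.2, -2.7]
finger_gap: 0.0267
```

```bash
python3 st.py
python3 - <<'E'
import numpy as np
e=np.linspace(0,1.08,16);x=75-125*np.cos(e)+30*np.sin(e);z=125+125*np.sin(e)+30*np.cos(e)
for i in range(15):print(np.round([(x[i+1]-x[i]),-.077*(x[i+1]-x[i]),z[i+1]-z[i]],1),np.round([x[i+1],z[i+1]]))
E
```

```text
t 27.75 vee mm [-50.1 -49.6] z 161.0 yaw-rel deg 129.12 tilt [ 0.002  0.001 -1.   ] F [ 1.7  0.2 -2.7] gap 0.0267
[ 2.5 -0.2  8.9] [-48. 164.]
[ 3.1 -0.2  8.7] [-44. 173.]
[ 3.7 -0.3  8.5] [-41. 181.]
[ 4.3 -0.3  8.2] [-36. 189.]
[ 4.9 -0.4  7.8] [-31. 197.]
[ 5.5 -0.4  7.5] [-26. 205.]
[ 6.  -0.5  7.1] [-20. 212.]
[ 6.5 -0.5  6.6] [-13. 218.]
[ 6.9 -0.5  6.1] [ -7. 224.]
[ 7.4 -0.6  5.6] [  1. 230.]
[ 7.7 -0.6  5.1] [  9. 235.]
[ 8.1 -0.6  4.5] [ 17. 240.]
[ 8.4 -0.6  3.9] [ 25. 243.]
[ 8.6 -0.7  3.3] [ 34. 247.]
[ 8.9 -0.7  2.7] [ 43. 249.]
```

Emit:
servo_tool(plan=[{"travel": [2.5,-0.2,9],"rot": [0,0,0],"claw": 0},{"travel": [3,-0.2,9],"rot": [0,0,0],"claw": 0},{"travel": [3.5,-0.3,8.5],"rot": [0,0,0],"claw": 0},{"travel": [4,-0.3,8],"rot": [0,0,0],"claw": 0},{"travel": [5,-0.4,8],"rot": [0,0,0],"claw": 0}], grip_force=35)

```text
time: 28.25
position: [0.6034, -0.0603, 0.2029]
eef_rot: [-0.855, -1.639, 1.638]
contact_force: [4.0, -1.4, -10.4]
finger_gap: 0.0262
```

```bash
python3 st.py
python3 - <<'E'
from h import *
capture("scene");v=np.load("v.npy")
print([(np.round(d["pixel"],1).tolist(),round(d["p"],2)) for d in models.mark_of("clamp_ball","scene")[:3]])
for a in(.6,.7,.8,.9,1,1.13):print(a,np.round(proj("scene",W(v,bar(.125,.03,-1,a))),1))
E
```

```text
t 28.25 vee mm [-31.6 -49.8] z 202.9 yaw-rel deg 129.1 tilt [-0.003  0.002 -1.   ] F [  4.   -1.4 -10.4] gap 0.0262
[([293.3, 220.4], 0.98)]
0.6 [296.6 220. ]
0.7 [294.6 220.6]
0.8 [293.  221.7]
0.9 [291.6 223.2]
1 [290.6 225.2]
1.13 [289.7 228.3]
```

Ball is following. Continue along the arc.

Emit:
servo_tool(plan=[{"travel": [5.5,-0.4,7.5],"rot": [0,0,0],"claw": 0},{"travel": [6,-0.5,7],"rot": [0,0,0],"claw": 0},{"travel": [6.5,-0.5,6.5],"rot": [0,0,0],"claw": 0},{"travel": [7,-0.5,6],"rot": [0,0,0],"claw": 0},{"travel": [7.5,-0.6,5.5],"rot": [0,0,0],"claw": 0}])

```text
time: 28.85
position: [0.6333, -0.0624, 0.2346]
eef_rot: [-0.843, -1.632, 1.639]
contact_force: [0.2, -0.3, -9.7]
finger_gap: 0.0258
```

```bash
python3 st.py
```

```text
t 28.85 vee mm [ -1.6 -49.6] z 234.6 yaw-rel deg 129.11 tilt [-0.015  0.004 -1.   ] F [ 0.2 -0.3 -9.7] gap 0.0258
```

Emit:
servo_tool(plan=[{"travel": [7.5,-0.6,4.5],"rot": [0,-0.5,0],"claw": 0},{"travel": [8,-0.6,4],"rot": [0,-0.3,0],"claw": 0},{"travel": [8.5,-0.6,3.5],"rot": [0,0,0],"claw": 0},{"travel": [8.5,-0.7,3],"rot": [0,0,0],"claw": 0}])

```text
time: 29.25
position: [0.6613, -0.0639, 0.2505]
eef_rot: [-0.841, -1.634, 1.637]
contact_force: [-6.5, 1.4, -4.8]
finger_gap: 0.0262
```

```bash
python3 st.py
python3 - <<'E'
from h import *
import cv2
im=capture("scene");v=np.load("v.npy")
print([(np.round(d["pixel"],1).tolist(),round(d["p"],2)) for d in models.mark_of("clamp_ball","scene")[:3]])
for a in(0,.1,.2,.3,.4):print(a,np.round(proj("scene",W(v,bar(.125,.03,-1,a))),1))
cv2.imwrite("pics/v10.png",cv2.resize(im[150:290,250:400],None,fx=4,fy=4,interpolation=2))
E
```

```text
t 29.25 vee mm [ 26.4 -48.9] z 250.5 yaw-rel deg 129.14 tilt [-0.016  0.006 -1.   ] F [-6.5  1.4 -4.8] gap 0.0262
[]
0 [314.5 227.8]
0.1 [310.9 225.1]
0.2 [307.6 223. ]
0.3 [304.4 221.4]
0.4 [301.5 220.4]
```

View pics/v10.png

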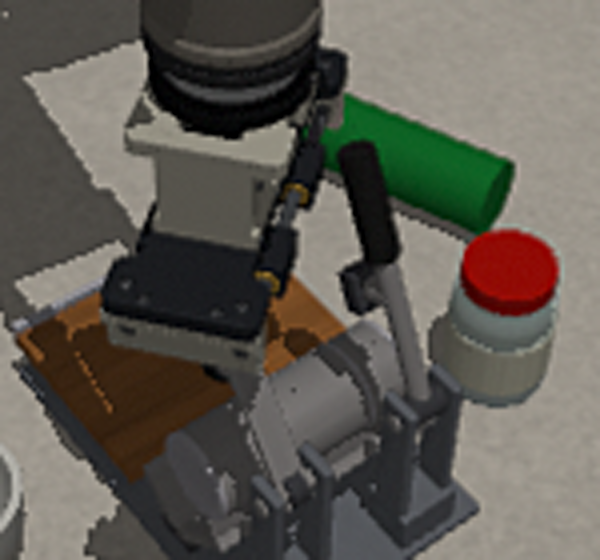

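Emit:
servo_tool(plan=[{"travel": [8,-0.7,1.5],"rot": [0,0,0],"claw": 0},{"travel": [7,-0.6,1.5],"rot": [0,0,0],"claw": 0},{"travel": [0,0,0],"rot": [0,0,0],"claw": 0}])

```text
time: 29.65
position: [0.6752, -0.0643, 0.2555]
eef_rot: [-0.839, -1.634, 1.636]
contact_force: [2.3, -0.8, -7.2]
finger_gap: 0.0262
```

```bash
python3 st.py
```

```text
t 29.65 vee mm [ 40.3 -48.3] z 255.5 yaw-rel deg 129.14 tilt [-0.017  0.007 -1.   ] F [ 2.3 -0.8 -7.2] gap 0.0262
```

Emit:
servo_tool(plan=[{"travel": [0,0,-1],"rot": [0,0,0],"claw": 0.5},{"travel": [0,0,-1],"rot": [0,0,0],"claw": 0.5},{"travel": [0,0,0],"rot": [0,0,0],"claw": 0.5},{"travel": [0,0,20],"rot": [0,0,0],"claw": 0.5},{"travel": [0,0,40],"rot": [0,0,0],"claw": 0.5},{"travel": [0,0,45],"rot": [0,0,0],"claw": 0.5},{"travel": [-40,0,10],"rot": [0,0,0],"claw": 0.5},{"travel": [-50,0,0],"rot": [0,0,0],"claw": 0.5}])

```text
time: 30.45
position: [0.5921, -0.0667, 0.3758]
eef_rot: [-0.862, -1.645, 1.639]
contact_force: [-0.4, 0.2, 1.2]
finger_gap: 0.0457
```

Emit:
servo_tool(plan=[{"travel": [-50,0,0],"rot": [0,0,0],"claw": 0.5},{"travel": [-50,0,0],"rot": [0,0,0],"claw": 0.5},{"travel": [-30,0,0],"rot": [0,0,0],"claw": 0.5},{"travel": [0,0,0],"rot": [0,0,0],"claw": 0.5}])

```text
time: 30.85
position: [0.4546, -0.0667, 0.3804]
eef_rot: [-0.877, -1.649, 1.641]
contact_force: [-0.1, 1.3, -0.1]
finger_gap: 0.046
```

```bash
python3 st.py
python3 - <<'E'
from tin import *
tin(z=.062);v=np.load("v.npy")
for c in("scene","top"):
    im=capture(c);cv2.imwrite(f"pics/f_{c}.png",im)
    for l in("clamp_ball","press_grip","tin_center"):print(c,l,[(np.round(d["pixel"],1).tolist(),round(d["p"],2)) for d in models.mark_of(l,c)[:3]])
    for a in(0,.1,.2,.3):print(a,np.round(proj(c,W(v,bar(.125,.03,-1,a))),1))
a=cv2.imread("pics/f_scene.png")[170:300,250:390];b=cv2.imread("pics/f_top.png")[135:265,250:390]
cv2.imwrite("pics/v11.png",cv2.resize(np.hstack([a,b]),None,fx=2.8,fy=2.8,interpolation=2))
E
```

```text
t 30.85 vee mm [-179.4  -67.5] z 380.4 yaw-rel deg 129.15 tilt [ 0.018 -0.004 -1.   ] F [-0.1  1.3 -0.1] gap 0.046
top cand [323. 189.] 0.91 1093 [0.003 0.013]
top cand [385. 286.] 0.84 1165 [-0.259 -0.187]
top cand [239. 236.] 0.71 1108 [-0.157  0.238]
top cand [350. 168.] 0.44 243 [ 0.076 -0.063]
tin [ 6.422e-01  1.000e-04 -7.250e-02] in vee [0.0025 0.0134] dyaw 0.004 res 0.38
scene clamp_ball [([311.6, 226.5], 0.77)]
scene press_grip [([338.0, 199.6], 0.74)]
scene tin_center [([201.2, 231.3], 0.88), ([319.8, 255.7], 0.7), ([353.9, 189.8], 0.59)]
0 [314.5 227.8]
0.1 [310.9 225.1]
0.2 [307.6 223. ]
0.3 [304.4 221.4]
top clamp_ball [([349.6, 163.0], 0.57)]
top press_grip [([311.4, 166.6], 0.51)]
top tin_center [([383.6, 286.1], 0.87), ([321.7, 188.0], 0.7), ([240.6, 236.6], 0.6)]
0 [352.8 157.4]
0.1 [352.3 162.6]
0.2 [351.7 167.7]
0.3 [351.  172.7]
```

View pics/v11.png

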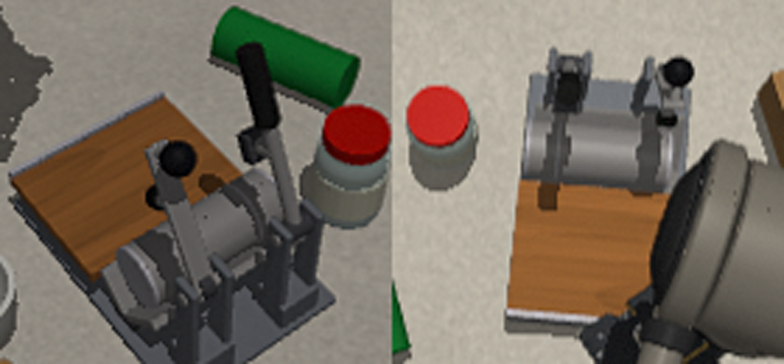

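The clamp is up (about 0.07 rad, ball at scene pixel 312,226). The lever is up, the tin is seated, and the arm is clear of everything, so I'm handing in.

```bash
python3 -c "
from plant import finish_job;print(finish_job())"
```

```text
the job is handed in; nothing more can be done
None
```

I carried out the whole sequence and handed the job in at about 31 s of the 72 s allowed; no verdict was reported.

**What I did:**
1. Rolled the bare steel tin off the deck into the vee with the open fingers, and backed off so it settled untouched.
2. Pushed the clamp ball down with the shut fingers to about 1.13 rad, with about 12 N at the stop.
3. Gripped the stamping lever and drew it down to its stop, at about 32 N, then followed it back up and released it.
4. Gripped the clamp ball, swung the clamp back up and drew clear.

**Last checks:**
- **Tin:** seated about 2.5 mm from the vee point in x and about 13 mm along the vee (limit 22 mm), and 0.004 rad askew. The along-vee figure carries a few mm of doubt from my fit of the cradle. Height was not measured separately.
- **Clamp:** about 0.05–0.1 rad, roughly where it was at the start.
- **Lever:** up, within what the pictures can resolve.
- **Jar, mortar and carton:** I never touched them. The last picture shows the jar standing, but I did not measure any of them again.

**What went wrong or disagreed:**
- My first push on the lever slid sideways off the round grip part-way down. The lever sprang back up, and I gripped it instead.
- A try at lifting the clamp with a tilted tool ran into a wrist joint limit (0.28 rad), so I dropped it before touching anything.
- Tin fits from the scene camera were poor, about 3 px off and once 96 mm along the vee. I relied on the top camera and the pictures.

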